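# Put the bench-mounted gear selector into third

## Task

The gear selector bolted to the repair bench has to stand in third so that its third-gear switch can be tested. With your fingertips, push its lever through the H-shaped gate: out of the left-hand side, across to the right, then forward until it is fully home in the third slot (the one with three dots at its end), and leave it there. Only push the knob, never pull it up, and leave the other things on the bench where they lie.

Things in the scene. Friction and masses are not known exactly. Their poses are not given: they have to be found in the camera images.
- selector: Grey steel box bolted to the bench, 150 (x) by 130 (y) by 100 mm high, turned up to 34 degrees either way. Origin: centre of its underside, on the bench. Its x axis points forward (away from the robot at yaw 0; a black plug socket sticks out of the front wall), y to its left, z up. The lever pivots inside it, on the centre line, 15 mm above the bench.
- gate_center (a point): Middle of the H-shaped cut-out in the box's aluminium top, 100 mm above the bench; axes as the box's. Two slots along x, 16 mm wide, 64 mm long, centred 17 mm left and right of here, joined at mid-length by a 16 mm wide cross channel along y. A steel stem 9 mm thick with a ball knob stands up through it, at the start anywhere along the left-hand slot.
- third_slot (a point): Middle of the front right half-slot, the third, at the plate's top: 20 mm ahead and 17 mm right of the gate's middle. Raised black dots on the plate beyond each slot end (a short row across, 50 mm ahead of or behind the gate's middle) give its number: one = front left, two = rear left, three = front right, four = rear right.
- knob_center (a point): Centre of the lever's black ball knob, 44 mm in diameter, 160 mm along the stem from the pivot, so 166 to 175 mm above the bench. Under the ball is a 22 mm thick collar reaching 34 mm below the centre. Side pushes on the knob move the lever.
- lever_fwd (a joint): Lean of the lever fore and aft, rad: 0 = in line with the cross channel, positive = forward. Stops at -0.27 and +0.27 (knob about 43 mm rear or ahead). The stem passes the cross channel only within about 0.04 rad of 0. Stays where it is left (friction, about 3 N at the knob).
- lever_side (a joint): Lean of the lever sideways, rad: positive = to the selector's right (its -y). Stops at -0.2 (left-hand slot) and +0.2 (right-hand slot), where the knob is about 32 mm left or right of the middle. Stays where it is left (friction, about 3 N at the knob).
- knob_lift (a joint): How far the knob is pulled up along the stem, m: 0 = down, at most 0.012. A spring holds it down with 15 N, rising by 1 N per mm. It is to stay down.
- meter: Red hand-held test meter, 85 by 165 by 37 mm, lying loose on the bench; origin at the centre of its underside. Leave alone.
- spool: Grey solder spool, 52 mm in diameter, 40 mm high, standing loose; origin at the centre of its underside. Leave alone.
- driver: Screwdriver, 180 mm long, lying loose along its x axis, handle to its -x. Leave alone.
- cup: White plastic cup, 64 mm wide at the rim, 65 mm high, standing loose; origin at the centre of its underside. Leave alone.
Not all that is in view belongs to the job. Of the things that look like the selector, the largest one is meant.

How it is judged:
By the outcome, as a careful person would: the job done as asked, in the order asked, and still so for the second after the job is handed in, with the robot touching nothing.
It also fails if it takes over 53 s, if anything falls off the work surface, if the arm or the gripper's body presses on something with over 40 N, if the wrist force passes 120 N, or if a joint passes its speed limit or range.

## Robot

A 7-joint arm with a two-finger parallel gripper is mounted at the origin on the work surface. World frame = base frame: x ahead of the robot, y to its left, z up, the work surface at z = 0. Lengths are in m, angles in rad, forces in N, time in s.
With the tool pointing down it reaches from about 0.4 to 0.875 m from the base axis. Payload 19.3 kg.
Tool frame: the origin (TCP) lies at the centre of the arm's flange, where the gripper is bolted on; the fingertips stand 173 mm ahead of it and the grasp point (between the pads) lies 155 mm ahead of it (bot.grip_point_offset is the distance from the TCP to the grasp point, in m); z points along the fingers, x is the direction in which the jaws open and shut, and the axes are right-handed (so a half turn about z gives the same grasp; the last joint's range is limited). The gripper opens to 85 mm and grips with 20 to 120 N. Pads are 22 mm wide; open, the fingers measure 114 mm over their backs; the gripper's body (76 mm by 85 mm) begins 54 mm behind the grasp point. The pads swing forward as they close: fully open they stand 13 mm farther back than shut.
Start: joints at [1.064, 0.521, -0.036, 1.599, 0.021, 1.021, -0.113], TCP at [0.264, -0.566, 0.405] pointing down, gripper open.
Joint ranges: [-2.91, 2.91], [-0.3, 2.13], [-1.5, 1.42], [0.17, 2.43], [-1.26, 4.41], [0.16, 1.93], [-2.52, 2.52]. Speed limits (rad/s): [1.89, 1.89, 2.39, 2.39, 3.01, 3.01, 3.01].

## Interface

Orientations are given as [roll, pitch, yaw] about the fixed x, y, z axes, in that order (R = Rz(yaw) Ry(pitch) Rx(roll)).
In Python, from workcell import bot gives the robot as it stands.
- The arm moves only by the tool step_arm, never from a script. Its argument "plan" is a list that holds one entry, the list of rows, each a list of 4 numbers: the shift along the world's x, y, z in cm, then the turn about the world's z in rad. A call has 1 to 12 rows; each row is the pose to reach, as a shift and turn from the pose measured when the call began; what a row does not reach only later rows make up. A row lasts 1/12 s, in which the tool goes at most 41.7 mm and 7.16 degrees, less where a joint would pass 70% of its speed; a pose out of reach is approached as far as the arm can. A call with a gripper value outside its range is refused whole. "jaw" is the closure, from 0 (fully open) to 1 (shut), set as the call begins (left out, the last holds). The fingers move at their own pace and stop on an object; "force" is the grip in N (left out, the last holds). Time passes only in rows, so rows that repeat a pose let the fingers close. It gives the time, the measured TCP pose, the force and the opening at its end, in the units of the state.
- bot.observe(): the state, without advancing time (a new reading comes with each control period).
- bot.grab_frame(name): name is "side" or "top"; returns a dict with "pixels" (384x512x3 uint8, blue, green, red), "mtx" (3x3 intrinsics, pixels), "R" (3x3) and "t" (3): a world point X has camera coordinates R X + t. Camera axes: x right, y down, z forward; pixel columns grow to the right and rows downward; lengths in m; the calibration is good to about 2 mm. A picture is of the moment at which its call begins. There is no depth.
- bot.job_done(): hands the job in, once; it reports no verdict.
The state is a dict: "clock": time; "qpos": joint angles; "qd": joint speeds; "joint_efforts": joint torques, N m; "position": TCP position; "tool_rot": TCP orientation; "force": force on the tool from outside, world axes, zero at the start; "moment": the same for the moment, N m; "grip_width": finger opening in m.
Only numpy, scipy, OpenCV 4.12 (cv2) and the standard library are available. Lean on these libraries where they do the work, as an engineer would, in place of code of your own. Each camera call takes 0.05 s, during which the arm holds its last target.

## Working session

There is one attempt and no reset: what is moved stays moved. The work goes in short steps, Python scripts to look and compute and a tool call to move; the robot and the scene stay as the last step left them, time stands still between calls to the robot, and variables do not carry over. Pictures are saved under pics/ and viewed, and the job is handed in when it is done.

Besides the shell and the picture viewer there is one more tool, called in YAML: its name, and indented under it one key for each argument. step_arm: Moves the arm, as the interface text tells. Its arguments: {"type":"object","properties":{"plan":{"type":"array"},"jaw":{"type":"number"},"force":{"type":"number"}},"required":["plan"]}

```bash
mkdir -p pics; python3 - <<'E'
from workcell import bot
import cv2,pickle
s=bot.observe();print({k:s[k] for k in('clock','position','tool_rot','grip_width','force')})
f={n:bot.grab_frame(n) for n in('side','top')}
pickle.dump(f,open('f0.pkl','wb'))
for n in f: cv2.imwrite(f'pics/{n}0.png',f[n]['pixels']);print(n,-f[n]['R'].T@f[n]['t'])
E
```

```text
{'clock': 0.0, 'position': array([ 0.26432155, -0.56620484,  0.40412305]), 'tool_rot': array([ 3.14152739e+00,  1.12578458e-03, -1.13402508e+00]), 'grip_width': 0.08561073553879474, 'force': array([ 0.16891541, -0.26129444,  0.41192858])}
side [0.29442676 0.66997351 0.57402197]
top [0.47251538 0.01710713 1.06562997]
```

View pics/side0.png

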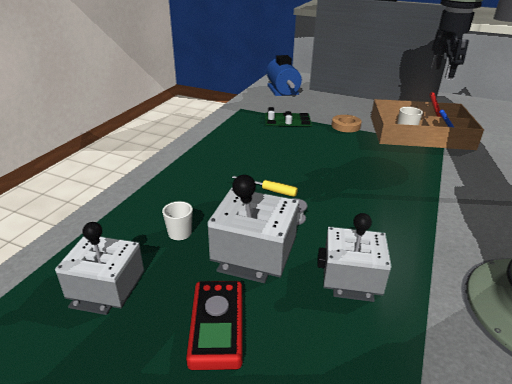

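View pics/top0.png

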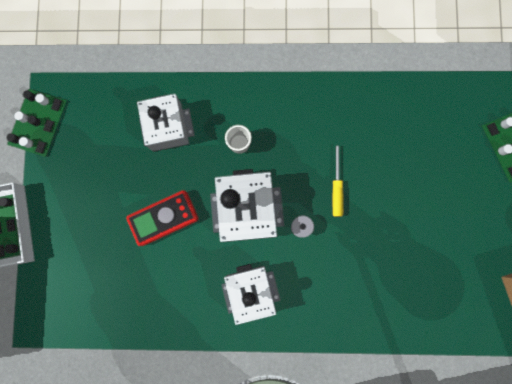

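Candidates for the selector in the top view are (163,120) small, (246,207) largest and (250,295) small. I choose (246,207) and check it in a crop.

```bash
python3 - <<'E'
import cv2,pickle,numpy as np
f=pickle.load(open('f0.pkl','rb'))
a=cv2.resize(f['top']['pixels'][160:255,200:325],None,fx=6,fy=6,interpolation=cv2.INTER_CUBIC)
cv2.imwrite('pics/croptop.png',a)
a=cv2.resize(f['side']['pixels'][165:285,195:315],None,fx=5,fy=5,interpolation=cv2.INTER_CUBIC)
cv2.imwrite('pics/cropside.png',a)
E
```

```text
(no output)
```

View pics/croptop.png

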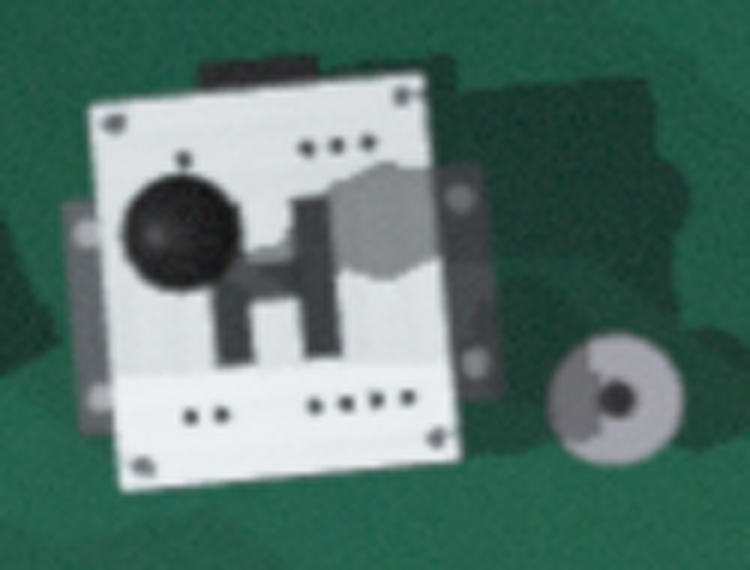

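View pics/cropside.png

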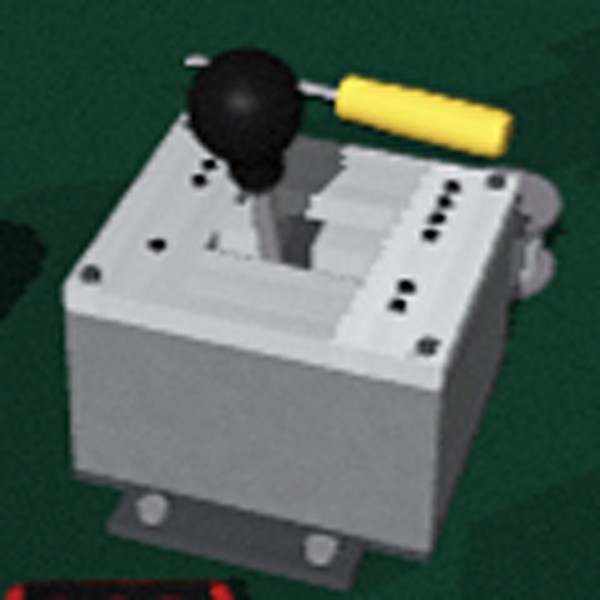

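The top crop shows the large box with its black socket at the front edge (260,70). Three dots sit front right at (337,147) and one dot front left at (183,160). The knob is at (182,232), in the front part of the left slot. The solder spool is close by at rear right.

```bash
cat > h.py <<'E'
import numpy as np,cv2
def ray(f,u,v):
    d=np.linalg.inv(f['mtx'])@[u,v,1]; return -f['R'].T@f['t'], f['R'].T@d
def onz(f,p,z):
    c,d=ray(f,*p); return c+d*(z-c[2])/d[2]
def tri(a,pa,b,pb):
    c1,d1=ray(a,*pa);c2,d2=ray(b,*pb);d1=d1/np.linalg.norm(d1);d2=d2/np.linalg.norm(d2)
    A=np.c_[d1,-d2];s=np.linalg.lstsq(A,c2-c1,rcond=None)[0]
    p,q=c1+s[0]*d1,c2+s[1]*d2; return (p+q)/2,np.linalg.norm(p-q)
def blob(im,c,r,thr=45):
    g=im.max(2).astype(np.uint8); m=(g<thr).astype(np.uint8)
    m=cv2.morphologyEx(m,cv2.MORPH_OPEN,cv2.getStructuringElement(cv2.MORPH_ELLIPSE,(9,9)))
    mm=np.zeros_like(m);cv2.circle(mm,c,r,1,-1);m&=mm
    k,_=cv2.findContours(m,cv2.RETR_EXTERNAL,cv2.CHAIN_APPROX_NONE)
    k=max(k,key=cv2.contourArea); return cv2.minEnclosingCircle(k)
E
python3 - <<'E'
from h import *;import pickle
f=pickle.load(open('f0.pkl','rb'));T,S=f['top'],f['side']
cv=lambda u,v,s,x,y:((u+.5)/s-.5+x,(v+.5)/s-.5+y)
C=[onz(T,cv(*p,6,200,160),.1) for p in((90,105),(425,73),(460,460),(122,490))]
C=np.array(C);print(C.round(4));print([np.linalg.norm(C[i]-C[(i+1)%4]).round(4) for i in range(4)])
fx=(C[0]+C[1]-C[2]-C[3]);yaw=np.arctan2(fx[1],fx[0]);g=C.mean(0);print('gate',g,'yaw',yaw)
R=np.array([[np.cos(yaw),-np.sin(yaw)],[np.sin(yaw),np.cos(yaw)]])
for nm,p in dict(d3=(337,147),d1=(183,160),d2=(206,415),d4=(361,401)).items():
    print(nm,R.T@(onz(T,cv(*p,6,200,160),.1)-g)[:2])
t=blob(T['pixels'],(230,199),14);s=blob(S['pixels'],(244,186),16)
print(t,s);k,e=tri(T,t[0],S,s[0]);print('knob',k,e,'local',R.T@(k-g)[:2])
# side corners on z=.1
for p in((68,300),(440,375),(515,175)): print(onz(S,cv(*p,5,195,165),.1))
# spool, cup, driver
print('spool',onz(T,cv(616,398,6,200,160),.04),'cup',onz(T,(238,139),.065),'meter',onz(T,(163,217),.037))
E
```

```text
[[ 0.6207  0.134   0.1   ]
 [ 0.6339  0.0032  0.1   ]
 [ 0.4837 -0.0108  0.1   ]
 [ 0.4711  0.119   0.1   ]]
[np.float64(0.1315), np.float64(0.1508), np.float64(0.1304), np.float64(0.1503)]
gate [0.55235622 0.06134981 0.1       ] yaw 0.0968145576856301
d3 [ 0.04967239 -0.0289806 ]
d1 [0.0500985  0.03123603]
d2 [-0.04947855  0.03055962]
d4 [-0.04941317 -0.02941862]Traceback (most recent call last):
  File "<stdin>", line 10, in <module>
  File "h.py", line 15, in blob
    k=max(k,key=cv2.contourArea); return cv2.minEnclosingCircle(k)
ValueError: max() iterable argument is empty
```

```bash
python3 - <<'E'
from h import *;import pickle
f=pickle.load(open('f0.pkl','rb'));T,S=f['top'],f['side']
g=np.array([.5524,.0613,.1]);yaw=.0968
R=np.array([[np.cos(yaw),-np.sin(yaw)],[np.sin(yaw),np.cos(yaw)]])
for th in (50,60,70):
  try:
    t=blob(T['pixels'],(230,199),14,th);s=blob(S['pixels'],(244,186),15,th)
    k,e=tri(T,t[0],S,s[0]);print(th,t,s,'knob',k,e,'local',R.T@(k-g)[:2])
  except Exception as x: print(th,x)
t,s=((182.5/6-.5+200,232.5/6-.5+160),(245.5/5-.5+195,103.5/5-.5+165))
k,e=tri(T,t,S,s);print('eye',t,s,k,e,R.T@(k-g)[:2])
print('spool',onz(T,(302,226),.04),'cup',onz(T,(238,139),.065),'meter',onz(T,(163,217),.037),'driver',onz(T,(338,198),.015))
E
```

```text
50 ((232.5, 199.0), 7.017934322357178) ((243.74575805664062, 187.4915313720703), 13.60410213470459) knob [0.56331105 0.0864381  0.16478785] 0.0011178980252961887 local [0.01328954 0.02396588]
60 ((231.45555114746094, 198.38888549804688), 8.628411293029785) ((244.0, 186.0), 15.000100135803223) knob [0.5632028  0.08801243 0.16920618] 0.0009626054821074872 local [0.01333396 0.0255433 ]
70 ((231.0, 198.0), 9.219644546508789) ((244.0, 186.0), 15.000100135803223) knob [0.56346379 0.0887758  0.16967281] 0.0020879528999083914 local [0.0136675  0.02627787]
eye (229.91666666666666, 198.25) (243.6, 185.2) [0.56290669 0.09097552 0.17277755] 0.0014173737585345253 [0.01332561 0.02852113]
spool [ 0.50994155 -0.07536298  0.04      ] cup [0.72062471 0.08241609 0.065     ] meter [0.52963297 0.26838979 0.037     ] driver [ 0.58189377 -0.16813328  0.015     ]
```

The geometry checks out: the plate measures 151×131 mm and the dots lie at ±50 mm. The knob is at local (+13, ~+30) mm and z≈0.172, so it is in the front part of the left slot. I'll use closed fingers as a poker and go in front of the knob first.

step_arm:
  plan:
    - [[35.1, 66.4, 0, -0.34], [35.1, 66.4, 0, -0.34], [35.1, 66.4, 0, -0.34], [35.1, 66.4, 0, -0.34], [35.1, 66.4, 0, -0.34], [35.1, 66.4, 0, -0.34], [35.1, 66.4, 0, -0.34], [35.1, 66.4, 0, -0.34], [35.1, 66.4, 0, -0.34], [35.1, 66.4, 0, -0.34], [35.1, 66.4, 0, -0.34], [35.1, 66.4, 0, -0.34]]
  jaw: 1
  force: 20

```text
clock: 1.1
position: [0.4982, -0.1228, 0.4044]
tool_rot: [3.141, 0.001, -1.474]
force: [1.6, -0.9, 0.3]
grip_width: 0.0001
```

step_arm:
  plan:
    - [[11.7, 22.1, 0, 0], [11.7, 22.1, 0, 0], [11.7, 22.1, 0, 0], [11.7, 22.1, 0, 0], [11.7, 22.1, 0, 0], [11.7, 22.1, 0, 0], [11.7, 22.1, 0, 0], [11.7, 22.1, 0, 0], [11.7, 22.1, 0, 0], [11.7, 22.1, 0, 0]]

```text
clock: 1.93
position: [0.6149, 0.097, 0.4042]
tool_rot: [3.141, 0.0, -1.475]
force: [-0.5, -0.2, 0.2]
grip_width: -0.0001
```

```bash
cat > snap.py <<'E'
import sys,pickle,cv2
from workcell import bot
from h import *
n=sys.argv[1]
s=bot.observe();print(s['clock'],s['position'].round(4),s['tool_rot'].round(3),s['force'].round(1))
f={k:bot.grab_frame(k) for k in('side','top')};pickle.dump(f,open(f'f{n}.pkl','wb'))
a=cv2.resize(f['side']['pixels'][130:280,180:330],None,fx=2.6,fy=2.6,interpolation=cv2.INTER_CUBIC)
b=cv2.resize(f['top']['pixels'][140:260,185:335],None,fx=2.6,fy=3.25,interpolation=cv2.INTER_CUBIC)
cv2.imwrite(f'pics/s{n}.png',np.hstack([a,b]))
g=np.array([.5524,.0613]);yaw=.0968
R=np.array([[np.cos(yaw),-np.sin(yaw)],[np.sin(yaw),np.cos(yaw)]])
print('tcp local',(R.T@(s['position'][:2]-g)).round(4),'tip z',s['position'][2]-.173)
E
python3 snap.py 1
```

```text
1.9333 [0.6149 0.097  0.4042] [ 3.141  0.    -1.475] [-0.5 -0.2  0.2]
tcp local [0.0657 0.0295] tip z 0.23123415796914953
```

View pics/s1.png

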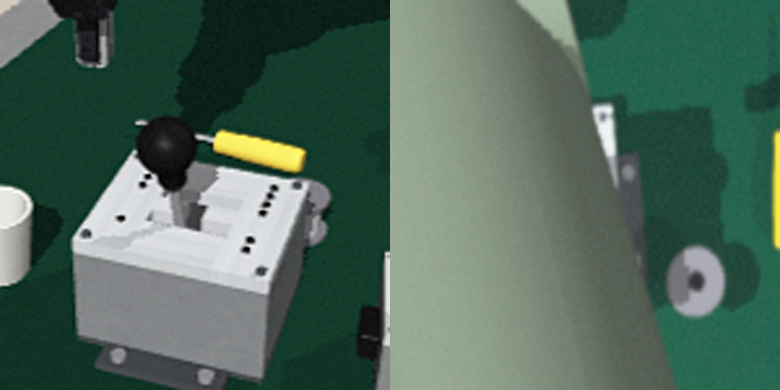

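The side view shows the closed tips at (94,65), ahead of and above the knob at (165,145). The arm hides the top view. Next I lower the tool.

step_arm:
  plan:
    - [[0, 0.1, -3, 0], [0, 0.1, -6, 0], [0, 0.1, -8, 0], [0, 0.1, -8, 0], [0, 0.1, -8, 0]]

```text
clock: 2.45
position: [0.6149, 0.0973, 0.3246]
tool_rot: [3.14, 0.0, -1.477]
force: [0.2, 0.5, 0.9]
grip_width: 0.0004
```

```bash
python3 snap.py 2
```

```text
2.45 [0.6149 0.0973 0.3246] [ 3.14   0.    -1.477] [0.2 0.5 0.9]
tcp local [0.0657 0.0297] tip z 0.1516131404215369
```

View pics/s2.png

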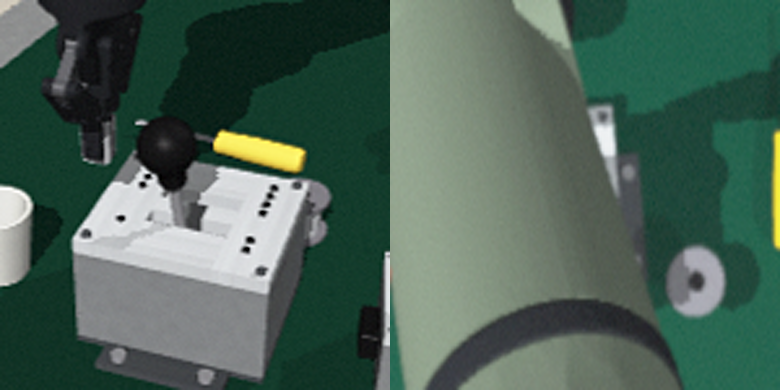

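The tip is down at z 0.15, about 20 mm in front of the ball (side crop: tip at (98,160), ball at (165,145)). I push rearward slowly.

step_arm:
  plan:
    - [[-0.6, -0.06, 0, 0], [-1.2, -0.12, 0, 0], [-1.6, -0.16, 0, 0], [-1.9, -0.19, 0, 0], [-2.1, -0.21, 0, 0], [-2.3, -0.23, 0, 0], [-2.5, -0.25, 0, 0]]

```text
clock: 3.13
position: [0.5907, 0.0952, 0.3267]
tool_rot: [-3.138, 0.001, -1.476]
force: [4.3, -0.3, 2.3]
grip_width: -0.0001
```

```bash
cat >> snap.py <<'E'
def knob(S,z=.172):
    g_=cv2.cvtColor(S['pixels'],cv2.COLOR_BGR2GRAY)
E
python3 snap.py 3
```

```text
3.1333 [0.5907 0.0952 0.3267] [-3.138e+00  1.000e-03 -1.476e+00] [ 4.3 -0.3  2.3]
tcp local [0.0414 0.03  ] tip z 0.15366589461767377
```

View pics/s3.png

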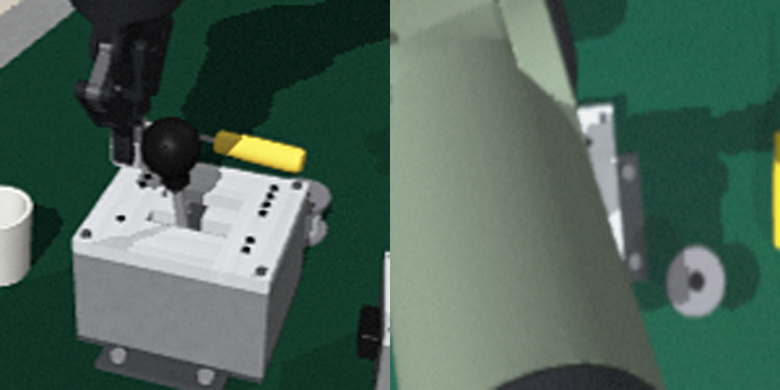

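The finger touches the ball (4.3 N), and the ball has gone back from crop column 165 to 171, about 5 mm. Around 8 mm remain.

step_arm:
  plan:
    - [[-0.2, -0.02, 0, 0], [-0.4, -0.04, -0.1, 0], [-0.6, -0.06, -0.1, 0], [-0.8, -0.08, -0.1, 0], [-0.8, -0.08, -0.1, 0]]

```text
clock: 3.65
position: [0.5821, 0.0943, 0.3254]
tool_rot: [-3.14, 0.001, -1.476]
force: [3.2, -0.2, 1.6]
grip_width: -0.0002
```

```bash
cat > kn.py <<'E'
import sys,pickle
from h import *
yaw=.0968;g=np.array([.5524,.0613,.1])
R=np.array([[np.cos(yaw),-np.sin(yaw)],[np.sin(yaw),np.cos(yaw)]])
f0=pickle.load(open('f0.pkl','rb'))['side'];f=pickle.load(open(f'f{sys.argv[1]}.pkl','rb'))['side']
d=lambda q:(q['pixels'].max(2)<int(sys.argv[2]) if len(sys.argv)>2 else q['pixels'].max(2)<70)
for q in(f0,f):
  for r in (180,184,188,192): 
    row=np.where(d(q)[r,215:290])[0]+215; 
    print(r,row.min() if len(row) else None,row.max() if len(row) else None,end=' | ')
  print()
E
python3 snap.py 4; python3 kn.py 4
python3 - <<'E'
import cv2,pickle
f=pickle.load(open('f4.pkl','rb'))['side']['pixels']
cv2.imwrite('pics/z4.png',cv2.resize(f[150:250,200:300],None,fx=6,fy=6,interpolation=cv2.INTER_CUBIC))
E
```

```text
3.65 [0.5821 0.0943 0.3254] [-3.140e+00  1.000e-03 -1.476e+00] [ 3.2 -0.2  1.6]
tcp local [0.0327 0.03  ] tip z 0.15236075232177565
180 215 289 | 184 215 289 | 188 215 262 | 192 215 275 | 
180 215 289 | 184 215 289 | 188 215 262 | 192 215 275 |
```

View pics/z4.png

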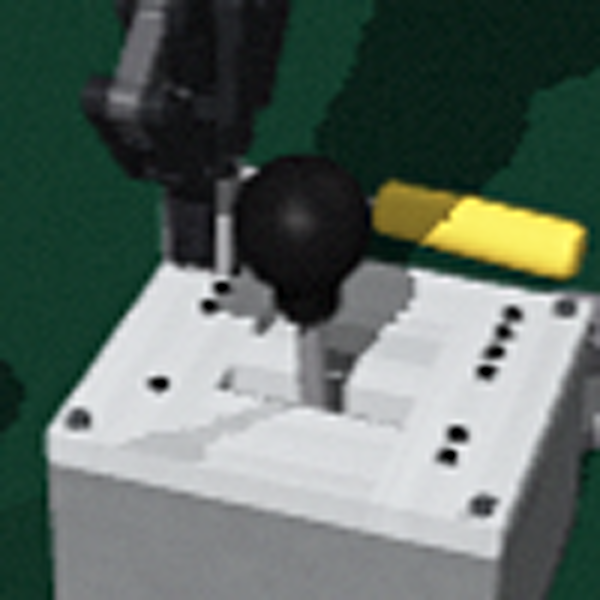

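The lever now stands near the middle of the left slot, with the ball at crop (302,220) and the stem above the slot at (320,380). I work out its position.

```bash
cat >> h.py <<'E'
G=np.array([.5524,.0613,0.]);YAW=.0968
L=np.array([[np.cos(YAW),np.sin(YAW),0],[-np.sin(YAW),np.cos(YAW),0],[0,0,1]])
def ony(f,p,y):
    c,d=ray(f,*p);c=L@(c-G);d=L@d; return c+d*(y-c[1])/d[1]
E
python3 - <<'E'
from h import *;import pickle
S=pickle.load(open('f0.pkl','rb'))['side']
for p in((243.6,185.2),(249.9,186.25)): print(ony(S,p,.0315), L@(onz(S,p,.1743)-G))
for p in((320,380),): print('stem at slot',L@(onz(S,((p[0]+.5)/6-.5+200,(p[1]+.5)/6-.5+150),.1)-G))
E
```

```text
[0.0115416  0.0315     0.17479406] [0.01180084 0.03075839 0.1743    ]
[-0.00072932  0.0315      0.17509457] [-0.00033653  0.03030643  0.1743    ]
stem at slot [-0.00073668  0.01035305  0.1       ]
```

The knob is at local x ≈ 0 (±1 mm), in line with the cross channel. I go around to the left side of the knob.

step_arm:
  plan:
    - [[1.5, 0.15, 0, 0], [3.0, 0.3, 0, 0], [3.0, 0.3, 1.1, 0], [2.6, 3.8, 1.1, 0], [2.4, 6.8, 1.1, 0], [2.4, 6.8, 1.1, 0], [-1.0, 6.4, 1.1, 0], [-3.9, 6.2, 1.1, 0], [-3.9, 6.2, 1.1, 0], [-3.9, 6.2, 1.1, 0]]

```text
clock: 4.58
position: [0.5421, 0.1562, 0.3368]
tool_rot: [-3.14, 0.0, -1.476]
force: [0.7, -0.1, -0.3]
grip_width: -0.0002
```

```bash
python3 snap.py 5
```

```text
4.5833 [0.5421 0.1562 0.3368] [-3.14   0.    -1.476] [ 0.7 -0.1 -0.3]
tcp local [-0.001   0.0955] tip z 0.1638419541049635
```

View pics/s5.png

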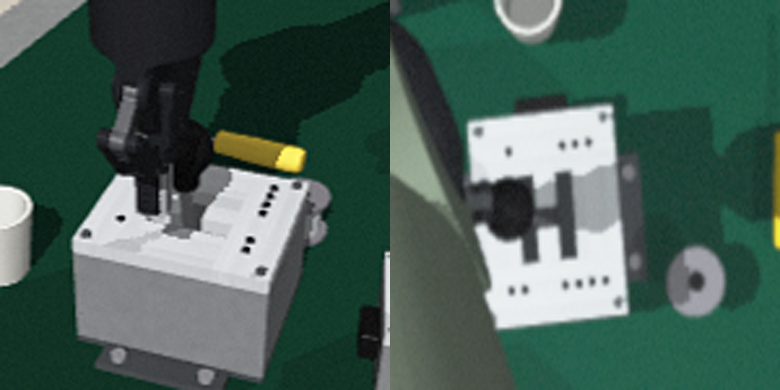

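The top view shows the knob at (509,208), in line with the cross channel, and the closed fingers to its left at (480,203). I push right.

step_arm:
  plan:
    - [[0.15, -1.5, 0, 0], [0.25, -2.5, 0, 0], [0.3, -3.1, 0, 0], [0.35, -3.7, 0, 0], [0.4, -4.3, 0, 0], [0.5, -4.9, 0, 0], [0.55, -5.5, 0, 0], [0.6, -6.1, 0, 0], [0.65, -6.7, 0, 0], [0.7, -7.2, 0, 0], [0.7, -7.2, 0, 0]]

```text
clock: 5.6
position: [0.5507, 0.0829, 0.3366]
tool_rot: [-3.139, 0.0, -1.478]
force: [-0.1, -0.1, 0.2]
grip_width: -0.0003
```

```bash
python3 snap.py 6
```

```text
5.6 [0.5507 0.0829 0.3366] [-3.139  0.    -1.478] [-0.1 -0.1  0.2]
tcp local [0.0004 0.0217] tip z 0.16361129707742844
```

View pics/s6.png

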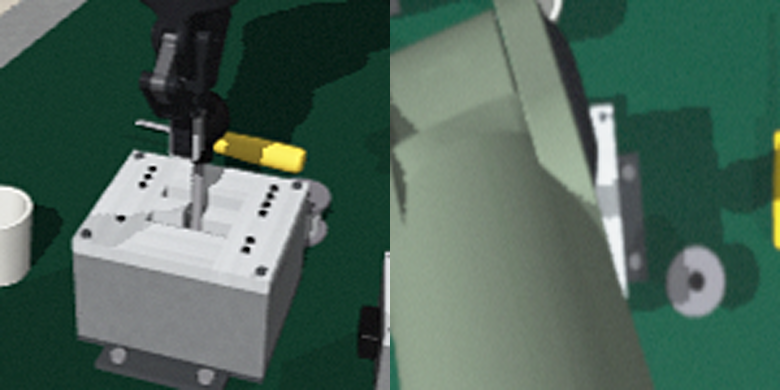

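The ball has crossed part of the way (it is now behind the finger at side crop (213,115)). I continue to the right-hand stop.

step_arm:
  plan:
    - [[0.05, -0.4, 0, 0], [0.1, -0.8, 0, 0], [0.1, -1.2, 0, 0], [0.15, -1.5, 0, 0], [0.15, -1.7, 0, 0]]

```text
clock: 6.12
position: [0.5521, 0.0662, 0.3364]
tool_rot: [-3.14, 0.0, -1.477]
force: [0.7, 1.9, -0.6]
grip_width: -0.0001
```

```bash
python3 snap.py 7
```

```text
6.1167 [0.5521 0.0662 0.3364] [-3.14   0.    -1.477] [ 0.7  1.9 -0.6]
tcp local [0.0001 0.005 ] tip z 0.16343431717056778
```

View pics/s7.png

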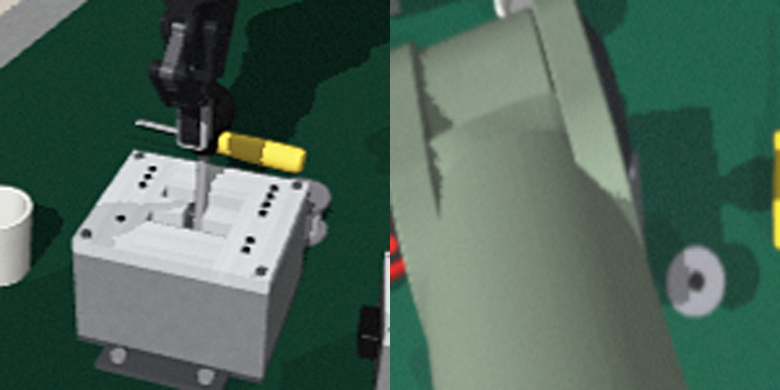

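The stem leans well to the right (side crop (200,190)). I keep pushing in small steps until the stop shows in the force.

step_arm:
  plan:
    - [[0.02, -0.2, 0, 0], [0.04, -0.4, 0, 0], [0.05, -0.5, 0, 0], [0.05, -0.5, 0, 0]]

```text
clock: 6.55
position: [0.5525, 0.0615, 0.3363]
tool_rot: [-3.14, 0.001, -1.477]
force: [-0.1, 5.5, -1.2]
grip_width: -0.0002
```

step_arm:
  plan:
    - [[0.02, -0.2, 0, 0], [0.03, -0.3, 0, 0], [0.03, -0.3, 0, 0]]

```text
clock: 6.8
position: [0.5527, 0.0594, 0.3362]
tool_rot: [-3.14, 0.002, -1.476]
force: [-0.9, 9.1, -2.5]
grip_width: -0.0003
```

```bash
python3 snap.py 8
python3 - <<'E'
import cv2,pickle
f=pickle.load(open('f8.pkl','rb'))['side']['pixels']
cv2.imwrite('pics/z8.png',cv2.resize(f[150:250,200:300],None,fx=6,fy=6,interpolation=cv2.INTER_CUBIC))
E
```

```text
6.8 [0.5527 0.0594 0.3362] [-3.140e+00  2.000e-03 -1.476e+00] [-0.9  9.1 -2.5]
tcp local [ 0.0001 -0.0019] tip z 0.16318957594753253
```

View pics/z8.png

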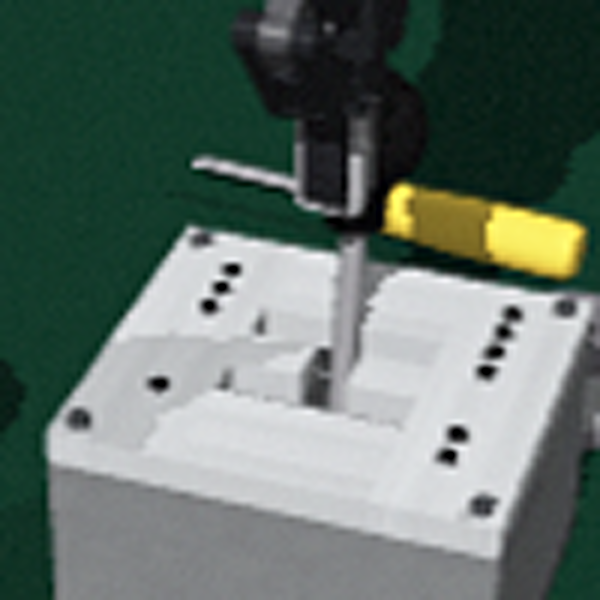

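The force has risen to 9 N without further travel, so the lever is at the stop. I back off to the left to confirm.

step_arm:
  plan:
    - [[-0.3, 3.0, 0, 0], [-0.6, 6.2, 0, 0], [-0.9, 9.0, 0, 0], [-0.9, 9.0, 0, 0], [-0.9, 9.0, 0, 0]]

```text
clock: 7.32
position: [0.5434, 0.1506, 0.3361]
tool_rot: [-3.14, 0.002, -1.474]
force: [0.7, -0.8, 0.8]
grip_width: 0.0003
```

```bash
python3 snap.py 9
```

```text
7.3167 [0.5434 0.1506 0.3361] [-3.140e+00  2.000e-03 -1.474e+00] [ 0.7 -0.8  0.8]
tcp local [-0.0004  0.0897] tip z 0.16307038383316402
```

View pics/s9.png

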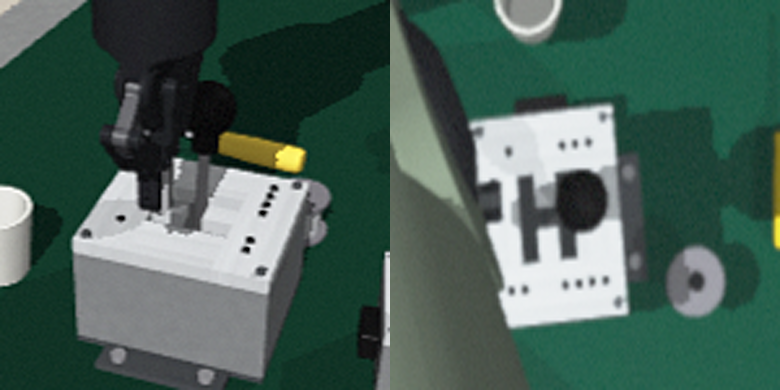

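```bash
python3 - <<'E'
from h import *;import pickle
T=pickle.load(open('f9.pkl','rb'))['top']
print(L@(onz(T,(185+191.5/2.6-.5,140+200.5/3.25-.5),.172)-G))
E
```

```text
[ 0.00223213 -0.03132513  0.172     ]
```

The knob is at local (2, −31) mm, so it is at the right stop and in line with the channel. I go around the back of it.

step_arm:
  plan:
    - [[-4.0, -0.4, 0, 0], [-8.0, -0.8, 0, 0], [-8.0, -0.8, 0, 0], [-7.6, -4.8, 0, 0], [-7.2, -8.8, 0, 0], [-6.8, -12.8, 0, 0], [-6.8, -12.8, -1.1, 0], [-6.8, -12.8, -1.1, 0], [-6.8, -12.8, -1.1, 0]]

```text
clock: 8.17
position: [0.4757, 0.0195, 0.325]
tool_rot: [-3.141, 0.001, -1.479]
force: [0.4, 0.0, 0.6]
grip_width: -0.0003
```

```bash
python3 snap.py 10
```

```text
8.1667 [0.4757 0.0195 0.325 ] [-3.141e+00  1.000e-03 -1.479e+00] [0.4 0.  0.6]
tcp local [-0.0804 -0.0342] tip z 0.1520494015633545
```

View pics/s10.png

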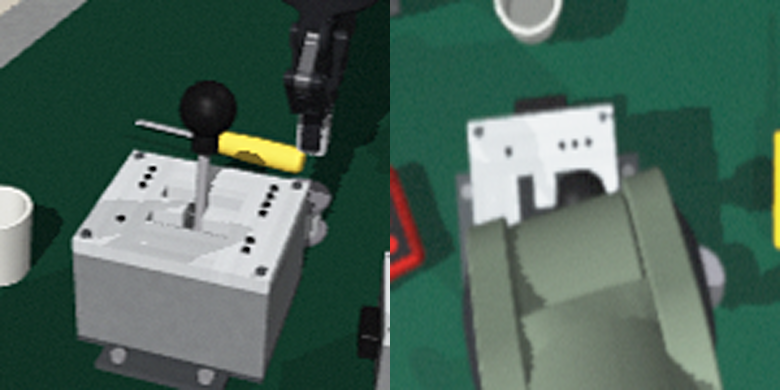

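The side view shows the knob at (207,108) and the closed fingers behind it at (313,130). I push forward.

step_arm:
  plan:
    - [[2.0, 0.35, 0, 0], [3.8, 0.55, 0, 0], [4.4, 0.6, 0, 0], [4.9, 0.65, 0, 0], [5.4, 0.7, 0, 0], [5.9, 0.75, 0, 0], [6.4, 0.8, 0, 0], [6.9, 0.85, 0, 0], [7.4, 0.9, 0, 0], [7.8, 0.95, 0, 0], [7.8, 0.95, 0, 0]]

```text
clock: 9.18
position: [0.5544, 0.0305, 0.3253]
tool_rot: [-3.14, 0.001, -1.476]
force: [-3.4, 1.3, 0.9]
grip_width: -0.0001
```

```bash
python3 snap.py 11
```

```text
9.1833 [0.5544 0.0305 0.3253] [-3.140e+00  1.000e-03 -1.476e+00] [-3.4  1.3  0.9]
tcp local [-0.001  -0.0309] tip z 0.15228518604394736
```

View pics/s11.png

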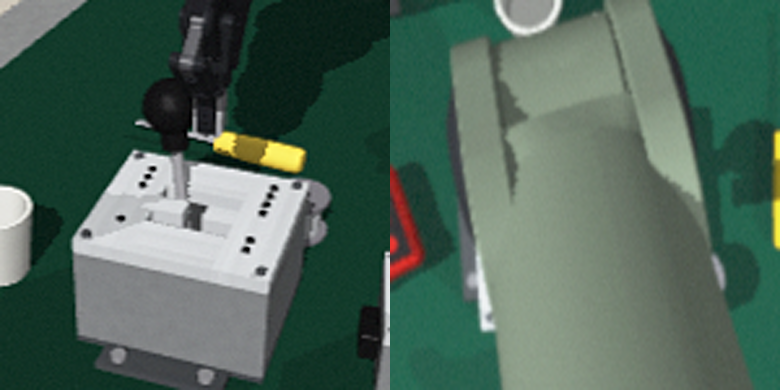

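The knob is well forward (side crop (167,105)) and the force is just friction. About 10 mm remain.

step_arm:
  plan:
    - [[0.3, 0.0, 0, 0], [0.6, 0.03, 0, 0], [0.8, 0.05, 0, 0], [1.0, 0.07, 0, 0], [1.0, 0.07, 0, 0]]

```text
clock: 9.7
position: [0.5642, 0.031, 0.3252]
tool_rot: [-3.14, 0.001, -1.477]
force: [-3.3, -0.2, -1.9]
grip_width: 0.0001
```

step_arm:
  plan:
    - [[0.2, 0.02, 0, 0], [0.4, 0.04, 0, 0], [0.4, 0.04, 0, 0]]

```text
clock: 9.95
position: [0.5681, 0.0314, 0.3249]
tool_rot: [-3.142, 0.001, -1.476]
force: [-5.8, 0.3, -1.2]
grip_width: 0.0
```

step_arm:
  plan:
    - [[0.2, 0.02, 0, 0], [0.3, 0.03, 0, 0], [0.3, 0.03, 0, 0]]

```text
clock: 10.2
position: [0.5705, 0.0317, 0.3245]
tool_rot: [3.139, 0.001, -1.477]
force: [-11.3, 0.3, 1.2]
grip_width: 0.0
```

```bash
python3 snap.py 12
```

```text
10.2 [0.5705 0.0317 0.3245] [ 3.139e+00  1.000e-03 -1.477e+00] [-11.3   0.3   1.2]
tcp local [ 0.0152 -0.0312] tip z 0.15151909222923504
```

View pics/s12.png

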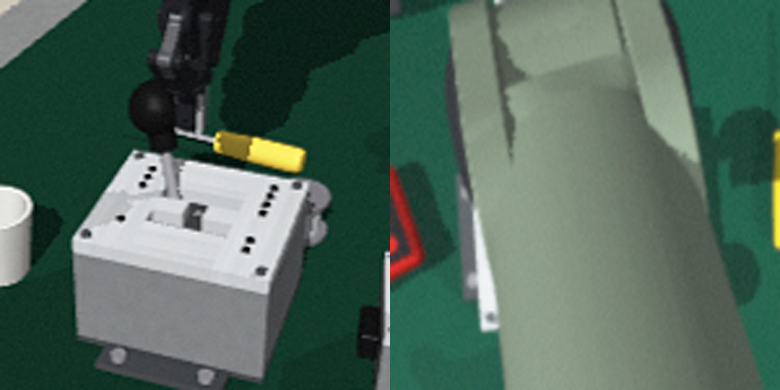

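The force is rising steeply, so the lever is at the stop. I give one more gentle nudge, then withdraw straight back and away.

step_arm:
  plan:
    - [[0.2, 0.02, 0, 0], [0.2, 0.02, 0, 0]]

```text
clock: 10.47
position: [0.5719, 0.0319, 0.3243]
tool_rot: [3.136, 0.001, -1.476]
force: [-11.8, -0.8, 3.9]
grip_width: -0.0
```

step_arm:
  plan:
    - [[-1.0, -0.1, 0, 0], [-4.0, -0.4, 0, 0], [-8.0, -0.8, 0, 0], [-10.0, -1.0, 4, 0], [-10.0, -1.0, 8, 0], [-12.0, -5.0, 8, 0], [-13.0, -9.0, 8, 0], [-14.0, -13.0, 8, 0], [-15.0, -17.0, 8, 0], [-15.0, -21.0, 8, 0], [-15.0, -25.0, 8, 0], [-15.0, -28.0, 8, 0]]

```text
clock: 11.47
position: [0.4214, -0.2517, 0.405]
tool_rot: [3.138, -0.001, -1.479]
force: [0.8, 0.4, 0.1]
grip_width: 0.0002
```

```bash
python3 snap.py 13;python3 - <<'E'
import cv2,pickle
f=pickle.load(open('f13.pkl','rb'))
cv2.imwrite('pics/all13.png',cv2.resize(f['top']['pixels'],None,fx=1.5,fy=1.5))
E
```

```text
11.4667 [ 0.4214 -0.2517  0.405 ] [ 3.138e+00 -1.000e-03 -1.479e+00] [0.8 0.4 0.1]
tcp local [-0.1606 -0.2988] tip z 0.23199930248217632
```

View pics/s13.png

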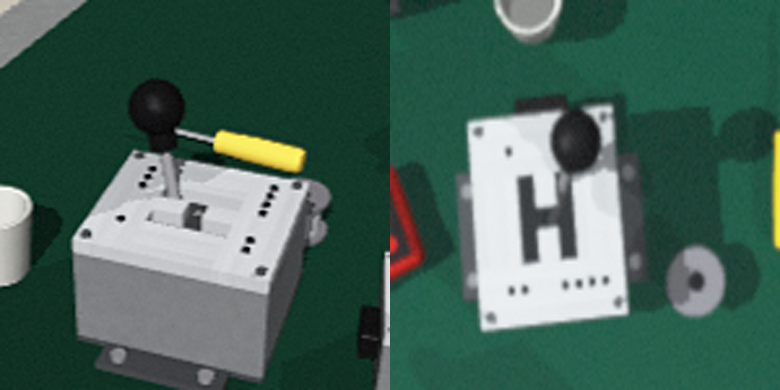

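View pics/all13.png

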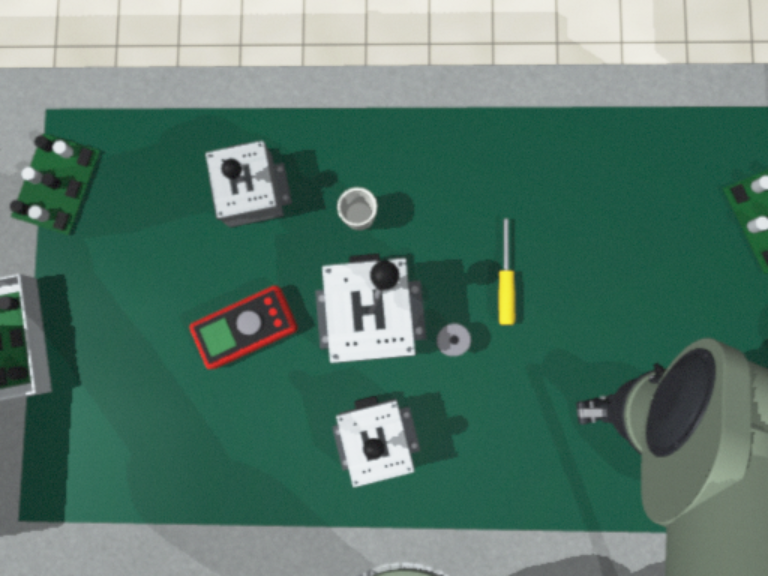

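```bash
python3 - <<'E'
from h import *;import pickle
f=pickle.load(open('f13.pkl','rb'));T,S=f['top'],f['side']
cv2.imwrite('pics/z13.png',np.hstack([cv2.resize(q,None,fx=8,fy=8,interpolation=cv2.INTER_CUBIC) for q in (T['pixels'][160:210,235:285],S['pixels'][150:200,215:265])]))
E
```

```text
(no output)
```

View pics/z13.png

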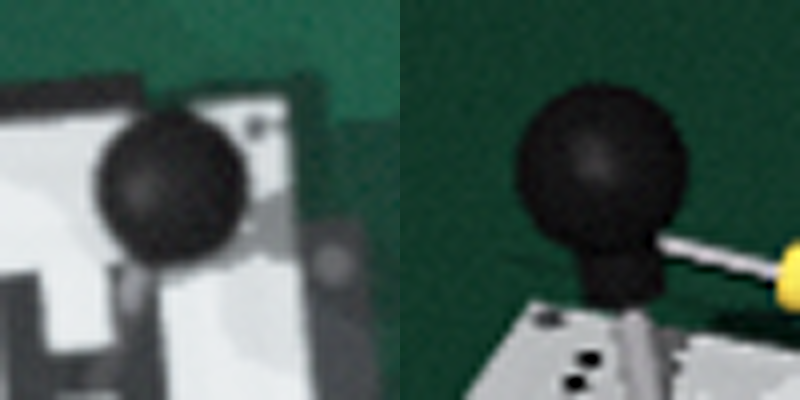

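```bash
python3 - <<'E'
from h import *;import pickle
f=pickle.load(open('f13.pkl','rb'));T,S=f['top'],f['side']
c=lambda u,v,x,y:((u+.5)/8-.5+x,(v+.5)/8-.5+y)
p=c(172,187,235,160);q=c(202,170,215,150)
k,e=tri(T,p,S,q);print(L@(k-G),e)
print(L@(onz(T,p,.166)-G),ony(S,q,-.0315))
E
```

```text
[ 0.04218891 -0.0305439   0.16572259] 0.00165776899032926
[ 0.04295777 -0.0303282   0.166     ] [ 0.04166438 -0.0315      0.16515313]
```

The final knob position is local (42, −31) mm at z 0.166, which matches the third-gear stop (about 43, −32, and z 0.166). The other things are where they were. I hand in.

```bash
python3 -c "
from workcell import bot
bot.job_done();print(bot.observe()['clock'])"
```

```text
the job is handed in; nothing more can be done
the job is handed in; nothing more can be done
```

The lever is standing in third, pushed fully forward to its stop. With closed fingertips I pushed the knob back to the cross channel, then right to its stop, then forward until the force rose to about 12 N. I then withdrew the arm and handed in at about 11.5 s on the robot's clock.

- **Knob position:** with the arm clear, the two cameras put the knob 42 mm ahead and 31 mm right of the gate's middle, at a height of 166 mm. Fully home should be about 43 mm, 32 mm and 166 mm. The two camera rays agreed to within 1.7 mm.
- **Spring-back and lift:** the ball's front edge in the side view was in the same place before and after I let go. The measured height fits the knob being down.
- **Other things:** by eye, the cup, spool, meter, driver and the two smaller selectors are where they were.
- **What disagreed:** automatic detection of the knob by its dark colour was unreliable. I read the knob's centre off enlarged pictures instead and converted those pixels with the calibration.

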